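Stand the engraver's strop away against the side of the tool chest

TASK

Put the strop paddle away: lean it against the flat side of the tool chest, handle up and leather facing out, standing straight, with its toe down on the bench between chest and batten and butted against the batten. Keep hold of it until you feel the toe bear on the batten and the top rest against the chest together, then let go so that it stands there by itself. Leave the jar, the two gravers and the round engraving block where they are.

Things in the scene. Friction and masses are not known exactly. Their poses are not given: they have to be found in the camera images.
- strop_mid (a point): centre of the strop: a flat beech paddle 290 mm long, 21 mm thick (18 wood + 3 brown leather on one face), 0.16 to 0.27 kg, starting flat on the bench, leather up. Axes: x along it from toe to handle, y across, z out of the leather. Blade 50 mm wide, from the toe to 55 mm past this point; then a short shoulder and a handle 26 mm wide, 18 thick. Balances 17 mm from here towards the toe
- strop_lip (a point): middle of the paddle's toe edge on the leather face, the edge that butts against the batten: at x -145, y 0, z +10.5 mm from strop_mid, same axes. The toe end is cut square
- strop_top (a point): middle of the handle's end edge on the plain wooden underside, the edge that rests against the chest side: at x +145, y 0, z -10.5 mm from strop_mid, same axes
- chest: wooden bench-top tool chest, fixed: 320 mm high, its plain flat side 326 mm wide, 160 deep behind that side; drawers with brass knobs on the adjoining face. Origin on the bench under that flat side, about the middle of its width; x level, into the chest: the flat side, for leaning on, is the plane x = 0; y along the side towards the drawer face (from -170 to +156 mm), z up
- batten: fixed wooden batten on the bench in front of the chest's flat side, parallel to it, 220 mm long (y), 20 wide (x), 18 high. Origin at the centre of its underside; x towards the chest: the edge to butt against is the plane x = +10 mm. From there to the chest is 122 to 150 mm, never the same, so the paddle leans 20 to 27 degrees from vertical
- jar: glass jar with a brass lid, 58 mm across, 82 mm high, standing between batten and chest near the chest's -y end; leave alone. Origin at the centre of its underside
- graver_a: engraving tool lying on the bench, mushroom-shaped wooden handle (31 mm across) and cork on the tip, 118 mm long; leave alone. Origin under its middle
- graver_b: second engraving tool like graver_a; leave alone. Origin under its middle
- block: round two-step wooden engraving block, 144 mm across, 52 mm high with a metal plate on it; leave alone. Origin at the centre of its underside
Not all that is in view belongs to the job. Of the things like the batten, leave any that is purple or yellow; of the rest the larger one is meant.

How it is judged:
On the way:
1. the held paddle bears on the batten and on the chest at the same time (contact force between the fingers and strop above 1 N and contact force between strop and batten above 0.3 N and contact force between strop and chest above 0.3 N), for 0.2 s.
At the end, for the whole second after the job is handed in: The paddle leans by itself at rest, handle up, leather out, its toe edge on the bench (strop_lip below 14 mm), within 5 mm of the batten's edge and within 85 mm of the batten's middle; its top edge within 6 mm of the chest's flat side; its width parallel to that side within 8 degrees (x of strop_lip in the frame of batten between 0.005 and 0.015 m and y of strop_lip in the frame of batten between -0.085 and 0.085 m and height (world z) of strop_lip below 0.014 m and x of strop_top in the frame of chest between -0.006 and 0.004 m and angle between strop_mid's own x axis and vertical below 0.65 rad and angle between strop_mid's own z axis and vertical below 1.4 rad and angle between the y axis of strop_mid and the y axis of chest, either way round below 0.14 rad and linear speed of strop below 0.02 m/s); the robot touches nothing.
It fails at once if the jar, a graver or the block is moved by more than 25 mm (distance of any of jar, graver_a, graver_b, block from where it was at the start of the episode above 0.025 m).
It also fails if it takes over 58 s, if anything falls off the work surface, if the arm or the gripper's body presses on something with over 40 N, if the wrist force passes 120 N, or if a joint passes its speed limit or range.

ROBOT

A 7-joint arm with a two-finger parallel gripper is mounted at the origin on the work surface. World frame = base frame: x ahead of the robot, y to its left, z up, the work surface at z = 0. Lengths are in m, angles in rad, forces in N, time in s.
With the tool pointing down it reaches from about 0.35 to 0.9 m from the base axis. Payload 19.9 kg.
Tool frame: the origin (TCP) lies at the very end of the fingers, on their centre line; the grasp point (between the pads) lies 19 mm behind it (manip.pinch_z is the distance from the TCP to the grasp point, in m); z points along the fingers, y is the line along which they close (so a half turn about z gives the same grasp; the last joint's range is limited). The gripper opens to 94 mm and grips with 3 to 60 N. Pads are 16 mm wide; open, the fingers measure 119 mm over their backs; the gripper's body (75 mm by 177 mm) begins 78 mm behind the grasp point.
Start: joints at [-1.143, 0.417, -0.01, 1.614, 0.005, 1.111, -0.053], TCP at [0.282, 0.558, 0.205] pointing down, gripper open.
Joint ranges: [-2.81, 2.81], [-0.39, 2.02], [-1.27, 1.25], [0.06, 2.57], [-1.19, 4.33], [0.19, 2], [-2.82, 2.82]. Speed limits (rad/s): [1.89, 1.89, 2.39, 2.39, 3.01, 3.01, 3.01].

INTERFACE

Orientations are given as a unit quaternion [x, y, z, w].
In Python, from rig import sensors, viewer, ticket, manip gives the robot as it stands.
- The arm moves only by the shell command python3 -m jog 'ROWS' [FORCE]. ROWS is JSON, a list of rows, each a list of 3 entries, a list of its own where there are three numbers: the finger opening in mm, from 0 to 94, then the shift along the tool's x, y, z in units of 25 mm (1.0 is 25 mm), then the turn about the tool's z in units of 5 degrees (1.0 is 5 degrees). In form: [[fingers, [tx, ty, tz], yaw], ...]. A call has exactly 5 rows; each row shifts and turns the commanded pose from where the row before left it, along the tool's axes as they then stand; what a row does not reach is not made up. A row lasts 1/12 s, in which the tool goes at most 41.7 mm and 7.16 degrees, less where a joint would pass 70% of its speed; a pose out of reach is approached as far as the arm can. A call is refused whole if a number of a shift passes 1 or a number of a turn 1, either way. A call with a gripper value outside its range is refused whole. The fingers move at their own pace and stop on an object; FORCE is the grip in N (left out, the last holds). Time passes only in rows, so rows that do not move let the fingers close, or fill a call up. It gives the time, the measured TCP pose, the force, the opening and the grip force at its end, in the units of the state.
- sensors.get_obs(): the state, without advancing time (a new reading comes with each control period).
- viewer.capture(name): name is "side" or "top"; returns a dict with "color" (384x512x3 uint8, red, green, blue), "fx", "fy", "cx", "cy" (pixels), "distortion" ([k1, k2, p1, p2, k3] as OpenCV has them; the pictures are not rectified), "origin" and "rotation" of the camera in the world. Camera axes: x right, y down, z forward; pixel columns grow to the right and rows downward; lengths in m; the calibration is good to about 2 mm. A picture is of the moment at which its call begins. There is no depth.
- ticket.close_job(): hands the job in; it is judged then, once.
The state is a dict: "t": time; "q": joint angles; "qvel": joint speeds; "joint_efforts": joint torques, N m; "eef_pos": TCP position; "tool_rot": TCP orientation; "wrist_force": force on the tool from outside, world axes, zero at the start; "ft_torque": the same for the moment, N m; "grip_width": finger opening in m; "finger_force": force on a finger pad.
Only numpy, scipy, OpenCV 4.12 (cv2) and the standard library are available. Lean on these libraries where they do the work, as an engineer would, in place of code of your own. Each camera call takes 0.05 s, during which the arm holds its last target. There are 200 camera calls.

## Working session

There is one attempt and no reset: what is moved stays moved. The work goes in short steps, Python scripts to look and compute and a shell command to move; the robot and the scene stay as the last step left them, time stands still between calls to the robot, and variables do not carry over. Pictures are saved under pics/ and viewed, at most 10 in all, crops included, and the job is handed in when it is done.

```bash
mkdir -p pics; ls
python3 - <<'E'
from rig import sensors, viewer, manip
import cv2,numpy as np
o=sensors.get_obs(); print({k:np.round(v,3).tolist() for k,v in o.items()}); print(manip.pinch_z)
for n in("side","top"):
    c=viewer.capture(n); cv2.imwrite(f"pics/{n}0.png",c["color"][:,:,::-1]); print(n,c["fx"],c["cx"],c["cy"],c["distortion"],np.round(c["origin"],3),np.round(c["rotation"],3).tolist())
E
```

```text
pics
{'t': 0.0, 'q': [-1.144, 0.418, -0.01, 1.614, 0.005, 1.111, -0.053], 'qvel': [-0.0, -0.0, -0.0, 0.001, -0.001, -0.001, 0.002], 'joint_efforts': [0.0, -85.126, 0.639, -42.597, -0.049, 0.019, 0.0], 'eef_pos': [0.282, 0.557, 0.205], 'tool_rot': [0.232, 0.973, -0.001, -0.0], 'wrist_force': [0.103, 0.249, 0.579], 'ft_torque': [-0.002, -0.038, -0.023], 'finger_force': 0.0, 'grip_width': 0.094}
0.0188
side 465.095013219233 261.28503188898907 192.53088699476328 [-0.03024506  0.          0.          0.          0.        ] [-0.06  -0.406  1.296] [0.867, -0.406, 0.121, -0.263]
top 364.87532555765523 252.42291462656704 192.17593957280707 [-0.01872847  0.          0.          0.          0.        ] [0.428 0.137 1.277] [0.714, -0.697, 0.041, -0.046]
```

View pics/top0.png

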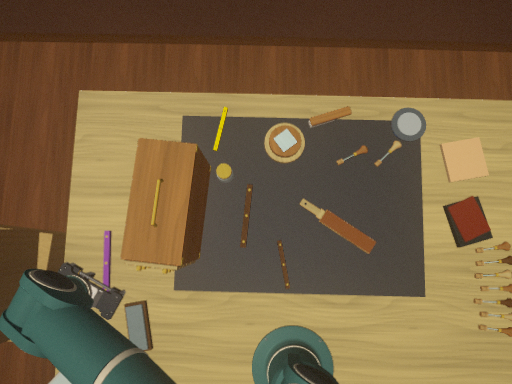

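View pics/side0.png

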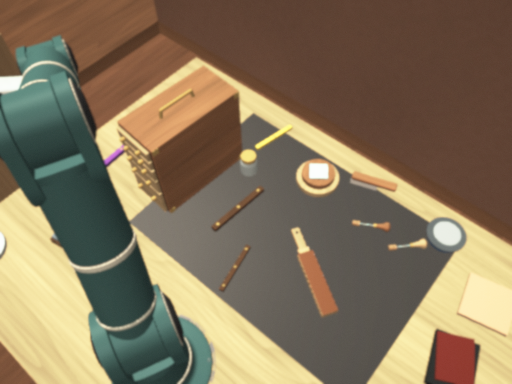

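The top view shows the robot's base at (292,362), the chest at (165,203) with its flat side facing right, the jar at (224,172) and the strop from toe (372,246) to handle end (303,204). The block is at (285,142) and the gravers at (352,155) and (388,153).

Batten candidates in the top view are yellow (220,129), purple (107,258), brown (247,215) about 61 px long, and brown (283,264) about 47 px long. Yellow and purple are ruled out by colour. Of the two brown ones, (247,215) is larger and parallel to the chest side, so it is the one meant. I'll confirm it in a crop.

```bash
cat > h.py <<'E'
import cv2,numpy as np
from scipy.spatial.transform import Rotation as R
from rig import sensors,viewer,manip
def cast(c,uv,z):
    K=np.array([[c["fx"],0,c["cx"]],[0,c["fy"],c["cy"]],[0,0,1.]])
    p=cv2.undistortPoints(np.array(uv,float).reshape(-1,1,2),K,np.array(c["distortion"],float)).reshape(-1,2)
    d=np.c_[p,np.ones(len(p))]@R.from_quat(c["rotation"]).as_matrix().T
    o=np.array(c["origin"]); return (o+d*((z-o[2])/d[:,2])[:,None])[:,:2]
def proj(c,P):
    K=np.array([[c["fx"],0,c["cx"]],[0,c["fy"],c["cy"]],[0,0,1.]])
    Rm=R.from_quat(c["rotation"]).as_matrix().T
    return cv2.projectPoints(np.array(P,float).reshape(-1,1,3),cv2.Rodrigues(Rm)[0],-Rm@np.array(c["origin"]),K,np.array(c["distortion"],float))[0].reshape(-1,2)
def save(c,n,x0,y0,x1,y1,s): cv2.imwrite(n,cv2.resize(c["color"][y0:y1,x0:x1,::-1],None,fx=s,fy=s,interpolation=cv2.INTER_CUBIC))
E
python3 - <<'E'
from h import *
for n,rois in(("top",{"bat":(232,178,262,252),"small":(272,235,295,292),"strop":(295,190,385,260)}),("side",{"bat":(205,180,270,235),"strop":(285,220,345,320)})):
    c=viewer.capture(n); im=c["color"].astype(int)
    sat=im[...,0]-im[...,2]
    for k,(a,b,e,f) in rois.items():
        m=np.zeros(sat.shape,np.uint8); m[b:f,a:e]=(sat[b:f,a:e]>25)
        cs=max(cv2.findContours(m,0,2)[0],key=cv2.contourArea); pts=cs.reshape(-1,2)
        w=cast(c,pts,0.018 if k!="strop" else 0.02)*1000
        r=cv2.minAreaRect(w.astype(np.float32)); print(n,k,np.round(r[0]),np.round(r[1]),np.round(cv2.boxPoints(r)).tolist())
    if n=="top": save(c,"pics/c1.png",110,120,310,300,3.3333333)
    else: save(c,"pics/c2.png",100,60,300,240,3.3333333)
E
```

```text
top bat [503. 169.] [ 21. 220.] [[392.0, 168.0], [612.0, 149.0], [614.0, 170.0], [394.0, 189.0]]
top small [340.  38.] [166.  16.] [[257.0, 30.0], [260.0, 14.0], [423.0, 47.0], [420.0, 63.0]]
top strop [ 481. -142.] [293.  56.] [[379.0, -251.0], [426.0, -281.0], [582.0, -33.0], [535.0, -3.0]]
side bat [499. 166.] [ 26. 225.] [[386.0, 162.0], [610.0, 143.0], [612.0, 169.0], [389.0, 188.0]]
side strop [ 475. -146.] [299.  60.] [[370.0, -256.0], [421.0, -288.0], [580.0, -35.0], [529.0, -3.0]]
```

View pics/c1.png

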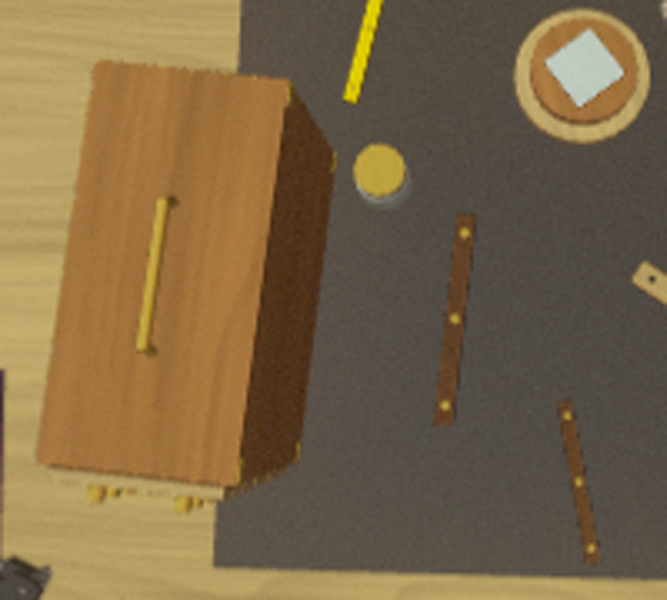

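View pics/c2.png

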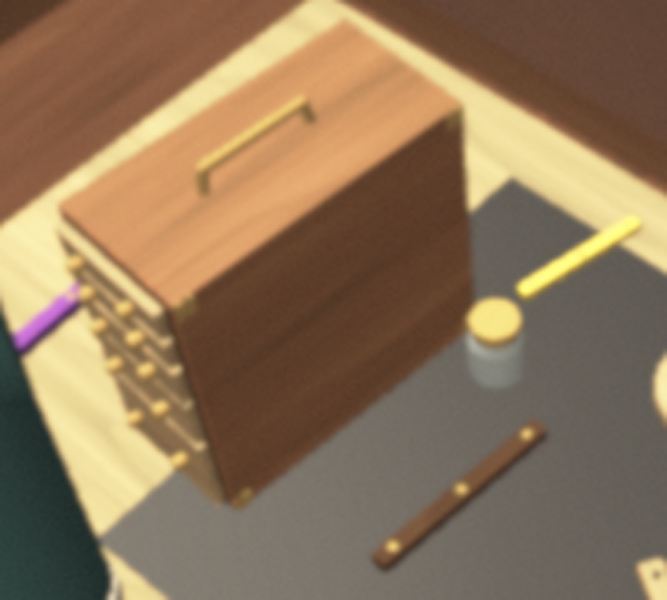

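The crops confirm the larger brown batten, at top (247,215), lying parallel to the chest side. The jar is off its far end. The chest foot edge runs from about crop (335,160) to (298,460) in the top view and (472,318) to (236,505) in the side view.

Run:
```python
from h import *
T=viewer.capture("top");S=viewer.capture("side")
f=lambda o,l:[(o[0]+x/3.3333-.3,o[1]+y/3.3333-.3) for x,y in l]
for n,c,o,l,z in(("topfoot",T,(110,120),[(335,162),(298,462)],0),("sidefoot",S,(100,60),[(472,318),(236,505)],0),("toptop",T,(110,120),[(289,83),(240,487)],.32),("sidetop",S,(100,60),[(463,107),(178,305)],.32)):
    p=cast(c,f(o,l),z)*1000; d=p[1]-p[0]; print(n,p.round().tolist(),np.degrees(np.arctan2(d[1],d[0])).round(1),np.linalg.norm(d).round())
# strop: light-wood handle end and leather ends via principal axis of leather
for n,c,(a,b,e,g) in(("top",T,(295,190,385,260)),("side",S,(285,220,345,320))):
    im=c["color"][b:g,a:e].astype(int); sat=im[...,0]-im[...,2]
    m=(sat>25); ys,xs=np.nonzero(m); w=cast(c,np.c_[xs+a,ys+b],.018)*1000
    mu=w.mean(0); d=np.linalg.svd(w-mu,full_matrices=False)[2][0]; d*=np.sign(d[1]); t=(w-mu)@d; s=(w-mu)@[-d[1],d[0]]
    h=t>t.max()-60
    print(n,"ax",d.round(3),np.degrees(np.arctan2(d[1],d[0])).round(1),"ends",(mu+d*t.max()).round(),(mu+d*t.min()).round(),"handle centre off",s[h].mean().round(1),"blade off",s[t<t.min()+150].mean().round(1), "hc",w[h].mean(0).round())
o=sensors.get_obs();print(R.from_quat(o["tool_rot"]).as_matrix().round(3).tolist())
```

```text
topfoot [[668.0, 301.0], [351.0, 327.0]] 175.3 318.0
sidefoot [[676.0, 307.0], [353.0, 332.0]] 175.6 324.0
toptop [[672.0, 300.0], [350.0, 324.0]] 175.7 323.0
sidetop [[667.0, 293.0], [353.0, 322.0]] 174.8 316.0
top ax [0.533 0.846] 57.8 ends [559. -17.] [ 402. -266.] handle centre off 0.0 blade off 0.1 hc [543. -43.]
side ax [0.534 0.846] 57.7 ends [556. -19.] [ 397. -271.] handle centre off 0.3 blade off 0.0 hc [539. -45.]
[[-0.892, 0.452, -0.0], [0.452, 0.892, -0.0], [-0.0, -0.0, -1.0]]
```

```bash
python3 -m jog '[[94,[0,0,-1],0],[94,[0,0,-1],0],[94,[0,0,-1],0],[94,[0,0,-1],0],[94,[0,0,-1],0]]'
python3 -m jog '[[94,[0,0,-1],1],[94,[0,0,-1],1],[94,[0,0,-1],1],[94,[0,0,-1],1],[94,[0,0,-1],1]]'
python3 -m jog '[[94,[0,0,0],1],[94,[0,0,0],1],[94,[0,0,0],1],[94,[0,0,0],1],[94,[0,0,0],1]]'
python3 -m jog '[[94,[0,0,0],1],[94,[0,0,0],1],[94,[0,0,0],1],[94,[0,0,0],1],[94,[0,0,0],1]]'
python3 -m jog '[[94,[0,0,0],1],[94,[0,0,0],1],[94,[0,0,0],1],[94,[0,0,0],1],[94,[0,0,0],0]]'
```

```text
t: 0.72
eef_pos: [0.2823, 0.5573, 0.3317]
tool_rot: [0.232, 0.973, -0.0, 0.0]
wrist_force: [0.2, -0.2, -0.3]
grip_width: 0.094
finger_force: 0.0
t: 1.13
eef_pos: [0.2823, 0.5574, 0.4567]
tool_rot: [0.439, 0.898, -0.0, 0.0]
wrist_force: [-1.0, -0.3, -0.3]
grip_width: 0.0943
finger_force: 0.0
t: 1.55
eef_pos: [0.2824, 0.5575, 0.4553]
tool_rot: [0.623, 0.782, -0.0, 0.0]
wrist_force: [-0.6, 0.5, -0.7]
grip_width: 0.0942
finger_force: 0.0
t: 1.97
eef_pos: [0.2823, 0.5575, 0.4553]
tool_rot: [0.778, 0.629, -0.0, 0.0]
wrist_force: [0.2, 0.1, -0.7]
grip_width: 0.0939
finger_force: 0.0
t: 2.38
eef_pos: [0.2823, 0.5576, 0.4554]
tool_rot: [0.875, 0.484, -0.0, 0.0]
wrist_force: [-0.4, -0.4, 0.5]
grip_width: 0.094
finger_force: 0.0
```

```bash
for i in 1 2 3 4; do python3 -m jog '[[94,[-0.65,0.98,0],0],[94,[-0.65,0.98,0],0],[94,[-0.65,0.98,0],0],[94,[-0.65,0.98,0],0],[94,[-0.65,0.98,0],0]]' | grep eef; done
python3 -m jog '[[94,[-0.65,0.98,0.8],0],[94,[-0.65,0.98,0.8],0],[94,[0,0,1],0],[94,[0,0,1],0],[94,[0,0,1],0]]'
python3 -m jog '[[94,[0,0,1],0],[94,[0,0,1],0],[94,[0,0,1],0],[94,[0,0,1],0],[94,[0,0,0],0]]'
python3 - <<'E'
from h import *
o=sensors.get_obs();p=o["eef_pos"];M=R.from_quat(o["tool_rot"]).as_matrix();print(p,np.degrees(np.arctan2(M[1,0],M[0,0])))
g=np.array([.5467,-.0347,0]);print(M.T@(g-p)/.025)
for n in("top","side"):
    c=viewer.capture(n);u=proj(c,[p])[0].astype(int);print(n,u)
    save(c,f"pics/a_{n}.png",u[0]-60,u[1]-50,u[0]+60,u[1]+50,4)
cv2.imwrite("pics/a.png",np.hstack([cv2.imread("pics/a_top.png")[:,:400],cv2.imread("pics/a_side.png")[:,:400]]))
E
```

```text
eef_pos: [0.3439, 0.4225, 0.4554]
eef_pos: [0.405, 0.2888, 0.4556]
eef_pos: [0.4661, 0.1551, 0.4557]
eef_pos: [0.5273, 0.0215, 0.4557]
t: 4.47
eef_pos: [0.5514, -0.0311, 0.3393]
tool_rot: [0.873, 0.487, -0.0, 0.0]
wrist_force: [1.2, -0.3, -0.6]
grip_width: 0.0939
finger_force: 0.0
t: 4.88
eef_pos: [0.5495, -0.0303, 0.2366]
tool_rot: [0.873, 0.487, -0.003, -0.001]
wrist_force: [-0.1, 0.2, -0.5]
grip_width: 0.0943
finger_force: 0.0
[ 0.54950938 -0.03025918  0.2366438 ] 58.32595684335285
[-0.17687357  0.03815141  9.46635632]
top [314 196]
side [300 191]
```

View pics/a.png

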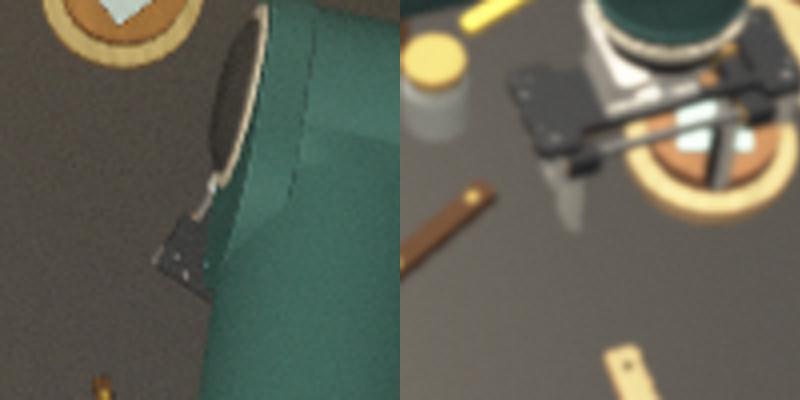

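The crop shows the open fingers above the scene, with the handle end visible below at about (622,350) and nothing in the way. I'll go down.

```bash
python3 -m jog '[[94,[-0.18,0.04,1],0],[94,[0,0,1],0],[94,[0,0,1],0],[94,[0,0,1],0],[94,[0,0,1],0]]' 10 | grep -E "eef|force"
python3 -m jog '[[94,[0,0,1],0],[94,[0,0,1],0],[94,[0,0,0.6],0],[94,[0,0,0],0],[94,[0,0,0],0]]'
python3 - <<'E'
from h import *
p=sensors.get_obs()["eef_pos"]
c=viewer.capture("side");u=proj(c,[p])[0].astype(int);print(u)
save(c,"pics/b.png",u[0]-60,u[1]-50,u[0]+60,u[1]+50,5)
E
```

```text
eef_pos: [0.5513, -0.0348, 0.1164]
wrist_force: [0.0, 0.3, -0.2]
finger_force: 0.0
t: 5.82
eef_pos: [0.5509, -0.035, 0.0517]
tool_rot: [0.874, 0.486, 0.0, 0.0]
wrist_force: [-0.1, -0.2, 0.8]
grip_width: 0.0937
finger_force: 0.0
[297 225]
```

View pics/b.png

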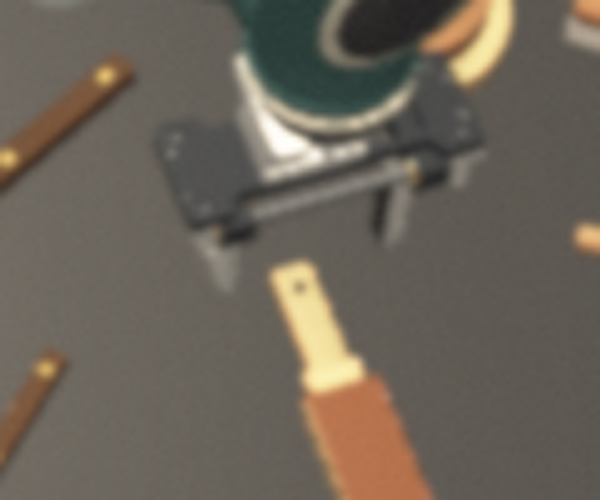

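```bash
python3 -m jog '[[94,[-0.08,-0.14,0.6],0],[94,[0,0,0.6],0],[94,[0,0,0.6],0],[94,[0,0,0.1],0],[94,[0,0,0],0]]' 10
python3 -m jog '[[0,[0,0,0],0],[0,[0,0,0],0],[0,[0,0,0],0],[0,[0,0,0],0],[0,[0,0,0],0]]' 10
python3 -m jog '[[0,[0,0,0],0],[0,[0,0,0],0],[0,[0,0,0],0],[0,[0,0,0],0],[0,[0,0,0],0]]' 10
```

```text
t: 6.28
eef_pos: [0.5466, -0.0348, 0.0039]
tool_rot: [0.874, 0.486, 0.0, 0.0]
wrist_force: [-0.1, 0.2, 0.9]
grip_width: 0.0941
finger_force: 0.0
t: 6.7
eef_pos: [0.5462, -0.0347, 0.0034]
tool_rot: [0.874, 0.486, 0.0, 0.0]
wrist_force: [0.2, 0.8, 0.1]
grip_width: 0.0643
finger_force: 0.0
t: 7.12
eef_pos: [0.5459, -0.0348, 0.0029]
tool_rot: [0.874, 0.486, -0.0, 0.0]
wrist_force: [-0.1, -0.8, -0.1]
grip_width: 0.0308
finger_force: 0.2
```

```bash
python3 -m jog '[[0,[0,0,0],0],[0,[0,0,0],0],[0,[0,0,0],0],[0,[0,0,-0.4],0],[0,[0,0,-0.6],0]]' 10
python3 -m jog '[[0,[0,0,-0.8],0],[0,[0,0,-0.8],0],[0,[0,0,-0.8],0],[0,[0,0,-0.8],0],[0,[0,0,-0.8],0]]' 10
python3 - <<'E'
from h import *
p=sensors.get_obs()["eef_pos"]
c=viewer.capture("side");u=proj(c,[p])[0].astype(int);print(u)
save(c,"pics/d.png",u[0]-70,u[1]-50,u[0]+70,u[1]+70,4)
E
```

```text
t: 7.53
eef_pos: [0.545, -0.0349, 0.0278]
tool_rot: [0.874, 0.486, -0.001, -0.0]
wrist_force: [0.0, -0.9, -1.7]
grip_width: 0.0256
finger_force: 10.0
t: 7.95
eef_pos: [0.5456, -0.0349, 0.1296]
tool_rot: [0.874, 0.486, -0.0, -0.0]
wrist_force: [-0.6, -0.9, -0.8]
grip_width: 0.026
finger_force: 10.0
[298 213]
```

View pics/d.png

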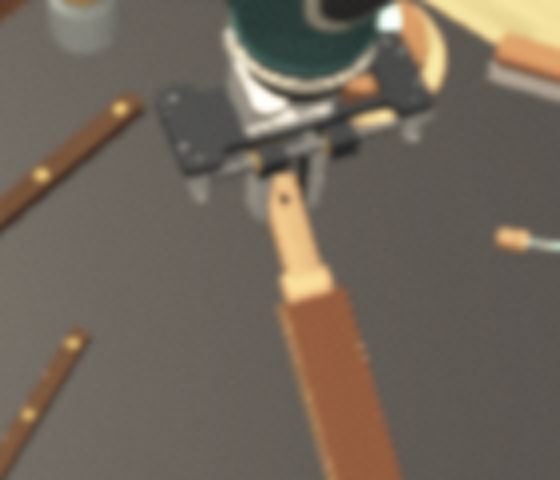

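The handle sits between the pads and the toe appears still to be down, so the paddle is pivoting in the grip. I'll keep lifting and yaw to face the chest.

```bash
python3 -m jog '[[0,[0,0,-0.8],0],[0,[0,0,-0.8],0],[0,[0,0,-0.8],0],[0,[0,0,-0.8],0],[0,[0,0,-0.8],0]]' |grep -E "eef|force"
python3 -m jog '[[0,[0,0,-0.8],0],[0,[0,0,-0.8],0],[0,[0,0,-0.8],-0.3],[0,[0,0,-0.8],-0.6],[0,[0,0,-0.8],-0.8]]'|grep -E "eef|force"
python3 -m jog '[[0,[0,0,0],-0.8],[0,[0,0,0],-0.8],[0,[0,0,0],-0.8],[0,[0,0,0],-0.8],[0,[0,0,0],-0.5]]'
python3 - <<'E'
from h import *
p=sensors.get_obs()["eef_pos"]
for n in("side","top"):
    c=viewer.capture(n);u=proj(c,[p,[p[0],p[1],0.05]]).astype(int);print(u.tolist()); u=u[0]
    save(c,f"pics/e_{n}.png",u[0]-50,u[1]-40,u[0]+50,u[1]+110,4)
cv2.imwrite("pics/e.png",np.hstack([cv2.imread("pics/e_side.png"),cv2.imread("pics/e_top.png")]))
E
```

```text
eef_pos: [0.5455, -0.035, 0.2294]
wrist_force: [0.0, 0.5, -1.5]
finger_force: 10.0
eef_pos: [0.5453, -0.035, 0.3294]
wrist_force: [0.3, -0.3, -0.6]
finger_force: 10.0
t: 9.25
eef_pos: [0.5454, -0.035, 0.3283]
tool_rot: [0.735, 0.678, -0.0, -0.0]
wrist_force: [-0.6, -0.2, -1.9]
grip_width: 0.0264
finger_force: 10.0
[[302, 173], [296, 226]]
[[321, 193], [306, 203]]
```

View pics/e.png

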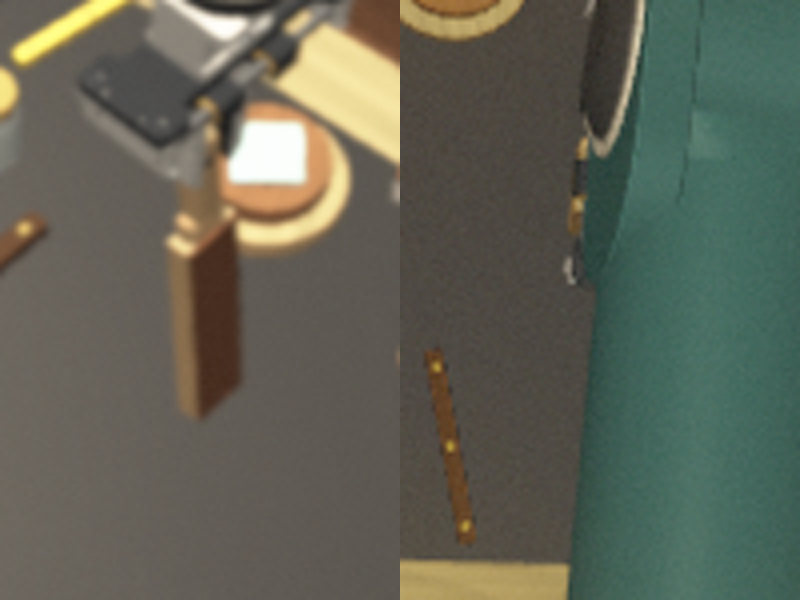

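The paddle hangs nearly vertical with the leather facing out, to the right in the side crop. The toe is at about crop (200,415), displaced slightly away from the chest. I'll carry it over the batten.

```bash
python3 -m jog '[[0,[0.4,-0.1,0],0],[0,[0.7,-0.17,0],0],[0,[0.8,-0.17,0],0],[0,[0.8,-0.17,0],0],[0,[0.8,-0.17,0],0]]' |grep -E "eef|force"
python3 -m jog '[[0,[0.8,-0.17,0],0],[0,[0.8,-0.17,0],0],[0,[0.8,-0.17,0],0],[0,[0.8,-0.17,0],0],[0,[0.8,-0.17,0],0]]'|grep -E "eef|force"
python3 -m jog '[[0,[0.8,-0.17,0],0],[0,[0.8,-0.17,0],0],[0,[0.8,-0.17,0],0],[0,[0.6,-0.17,0],0],[0,[0.45,-0.17,0],0]]'
python3 -m jog '[[0,[0,0,0],0],[0,[0,0,0],0],[0,[0,0,0],0],[0,[0,0,0],0],[0,[0,0,0],0]]'
python3 - <<'E'
from h import *
o=sensors.get_obs();p=o["eef_pos"];M=R.from_quat(o["tool_rot"]).as_matrix()
n=np.array([.082,.9966]);print(p,"n",p[:2]@n-.2185,"yaw",np.degrees(np.arctan2(M[1,0],M[0,0])))
x0=np.array([p[0],p[1]])
for nm in("side","top"):
    c=viewer.capture(nm);print(nm,proj(c,[[*p],[p[0],p[1],0.06],[p[0]-.082*.04,p[1]-.04,0.06]]).round(1).tolist());u=proj(c,[p])[0].astype(int);print(u)
    if nm=="side": save(c,"pics/f.png",u[0]-80,u[1]-30,u[0]+70,u[1]+90,5)
E
```

```text
eef_pos: [0.5333, 0.0557, 0.3281]
wrist_force: [-0.6, -0.6, -2.4]
finger_force: 10.0
eef_pos: [0.5205, 0.1571, 0.3281]
wrist_force: [0.7, -0.6, -1.5]
finger_force: 10.0
t: 10.6
eef_pos: [0.5064, 0.2454, 0.3278]
tool_rot: [0.736, 0.676, -0.0, -0.0]
wrist_force: [0.1, -1.0, -1.3]
grip_width: 0.0263
finger_force: 10.0
t: 11.02
eef_pos: [0.5076, 0.2424, 0.3281]
tool_rot: [0.737, 0.676, 0.0, 0.0]
wrist_force: [0.2, 0.6, -1.3]
grip_width: 0.0256
finger_force: 10.0
[0.50759205 0.24235548 0.32809998] n 0.0646540193885676 yaw 85.05289041947174
side [[213.9, 129.9], [221.2, 185.2], [229.8, 192.4]]
[213 129]
top [[215.1, 205.6], [223.8, 212.6], [235.7, 213.9]]
[215 205]
```

View pics/f.png

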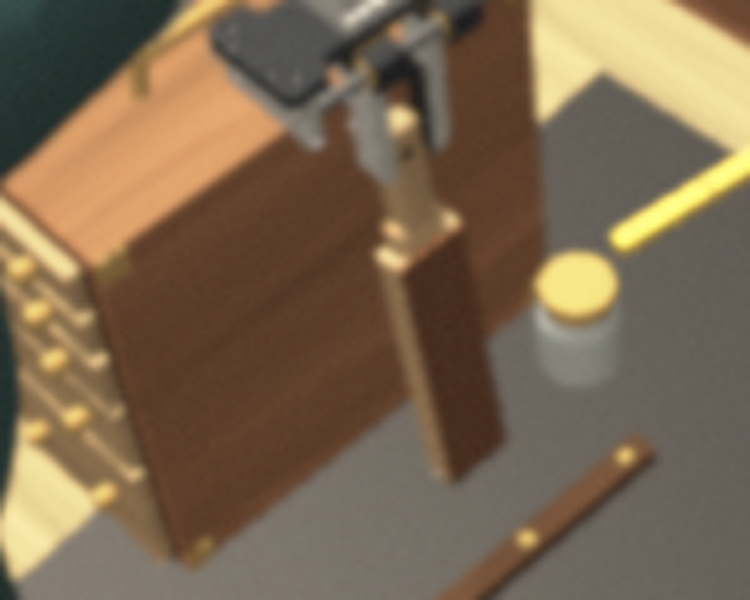

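The lip is at about crop (480,459), roughly 36 mm behind the hand and 28 mm past the batten edge, so the paddle leans about 5°. I'll lower it to the bench between batten and chest.

```bash
python3 -m jog '[[0,[0,0,0.5],0],[0,[0,0,0.5],0],[0,[0,0,0.5],0],[0,[0,0,0.5],0],[0,[0,0,0.2],0]]' |grep -E "eef|force"
python3 -m jog '[[0,[0,0,0.08],0],[0,[0,0,0.08],0],[0,[0,0,0],0],[0,[0,0,0],0],[0,[0,0,0],0]]'|grep -E "eef|force"
python3 -m jog '[[0,[0,0,0.04],0],[0,[0,0,0.04],0],[0,[0,0,0],0],[0,[0,0,0],0],[0,[0,0,0],0]]'|grep -E "eef|force"
```

```text
eef_pos: [0.5069, 0.2428, 0.2715]
wrist_force: [0.2, -0.3, -1.7]
finger_force: 10.0
eef_pos: [0.5075, 0.2433, 0.2695]
wrist_force: [-0.9, -0.0, -1.2]
finger_force: 10.0
eef_pos: [0.5073, 0.2432, 0.267]
wrist_force: [-0.0, 0.5, -1.8]
finger_force: 10.0
```

```bash
python3 -m jog '[[0,[0,0,0.04],0],[0,[0,0,0.04],0],[0,[0,0,0.04],0],[0,[0,0,0.04],0],[0,[0,0,0],0]]'|grep -E "eef|wrist"
python3 -m jog '[[0,[0,0,0],0],[0,[0,0,0],0],[0,[0,0,0],0],[0,[0,0,0],0],[0,[0,0,0],0]]'|grep -E "eef|wrist"
python3 -m jog '[[0,[-0.2,0,0],0],[0,[-0.2,0,0],0],[0,[-0.2,0,0],0],[0,[-0.2,0,0],0],[0,[0,0,0],0]]'|grep -E "eef|wrist"
python3 -m jog '[[0,[-0.1,0,0],0],[0,[-0.1,0,0],0],[0,[0,0,0],0],[0,[0,0,0],0],[0,[0,0,0],0]]'|grep -E "eef|wrist"
python3 - <<'E'
from h import *
o=sensors.get_obs();p=o["eef_pos"];n=np.array([.082,.9966]);print(p[:2]@n-.2185)
c=viewer.capture("side");u=proj(c,[p,[p[0],p[1],0.0],[p[0]-.082*.04,p[1]-.04,0.0]]).round(1);print(u.tolist());u=u[0].astype(int);print(u)
save(c,"pics/g.png",u[0]-80,u[1]-30,u[0]+70,u[1]+90,5)
E
```

```text
eef_pos: [0.5081, 0.2439, 0.2642]
wrist_force: [1.1, 0.7, 11.4]
eef_pos: [0.5081, 0.2438, 0.2643]
wrist_force: [-0.6, 0.4, 11.3]
eef_pos: [0.5062, 0.2227, 0.2639]
wrist_force: [-1.3, 0.3, 8.6]
eef_pos: [0.5057, 0.2185, 0.2637]
wrist_force: [-0.8, -0.4, 8.1]
0.040752664015546364
[[221.6, 149.4], [227.5, 199.6], [235.9, 206.8]]
[221 149]
```

View pics/g.png

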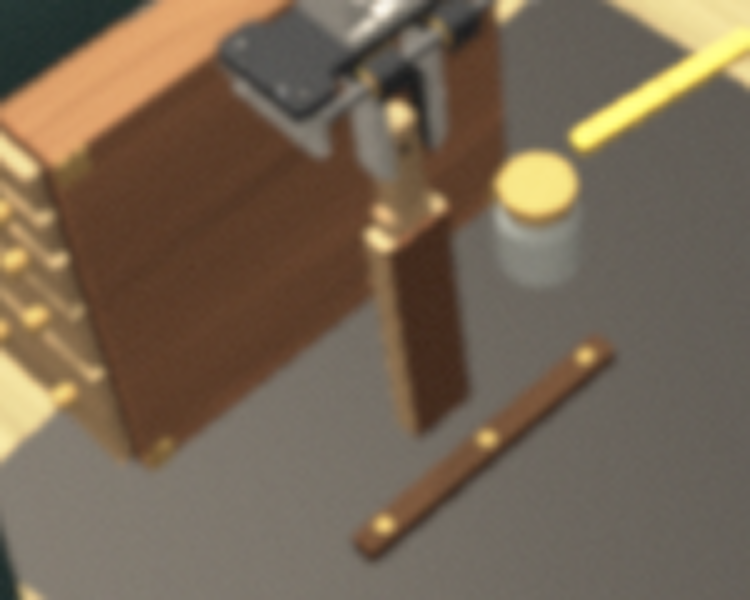

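The lip is at crop (443,408). The toe stuck on the bench while the hand moved back, so the paddle is upright with its lip still about 30 mm short of the batten. I'll raise it slightly, back it into the batten, then set it down again.

```bash
python3 -m jog '[[0,[0,0,-0.2],0],[0,[0,0,-0.2],0],[0,[0,0,0],0],[0,[0,0,0],0],[0,[-0.2,0,0],0]]'|grep -E "eef|wrist"
python3 -m jog '[[0,[-0.2,0,0],0],[0,[-0.2,0,0],0],[0,[-0.2,0,0],0],[0,[0,0,0],0],[0,[0,0,0],0]]'|grep -E "eef|wrist"
python3 -m jog '[[0,[-0.15,0,0],0],[0,[-0.15,0,0],0],[0,[0,0,0],0],[0,[0,0,0],0],[0,[0,0,0],0]]'|grep -E "eef|wrist"
python3 -m jog '[[0,[-0.15,0,0],0],[0,[-0.15,0,0],0],[0,[0,0,0],0],[0,[0,0,0],0],[0,[0,0,0],0]]'|grep -E "eef|wrist"
python3 - <<'E'
from h import *
o=sensors.get_obs();p=o["eef_pos"];n=np.array([.082,.9966]);print(p[:2]@n-.2185,o["ft_torque"])
c=viewer.capture("side");u=proj(c,[p,[p[0],p[1],0.0],[p[0]-.082*.04,p[1]-.04,0.0]]).round(1);print(u.tolist());u=u[0].astype(int);print(u)
save(c,"pics/i.png",u[0]-80,u[1]-30,u[0]+70,u[1]+90,5)
E
```

```text
eef_pos: [0.5046, 0.214, 0.2727]
wrist_force: [-0.6, -0.5, -1.8]
eef_pos: [0.5035, 0.1981, 0.273]
wrist_force: [-0.8, -0.5, -1.4]
eef_pos: [0.5029, 0.191, 0.273]
wrist_force: [0.8, -0.3, -1.8]
eef_pos: [0.5023, 0.1834, 0.273]
wrist_force: [1.3, -0.6, -1.3]
0.005471060643148146 [-0.06564459  0.07783819  0.0189006 ]
[[229.7, 154.3], [234.7, 206.0], [243.3, 213.4]]
[229 154]
```

View pics/i.png

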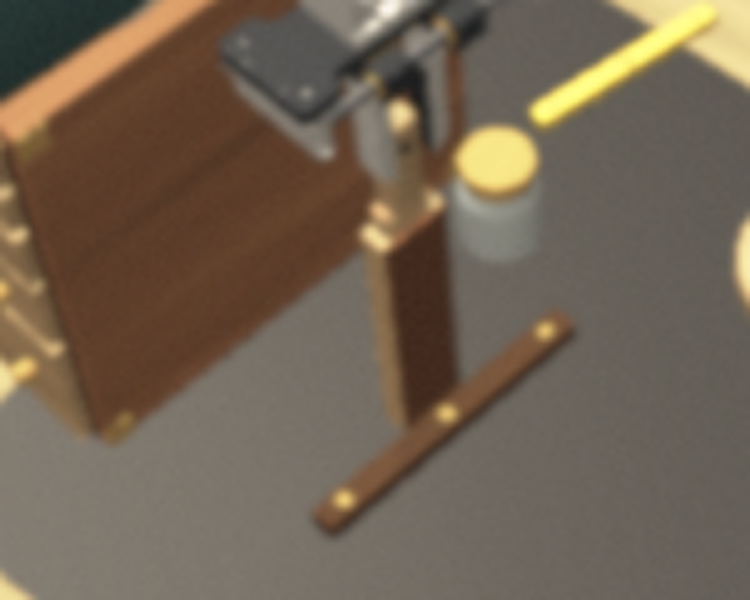

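The toe is now behind the batten, with its foot hidden at about crop (430,410), so it is touching or nearly so. I'll press down lightly and swing the top toward the chest along the arc.

```bash
python3 -m jog '[[0,[0,0,0.12],0],[0,[0,0,0.12],0],[0,[0,0,0.12],0],[0,[0,0,0],0],[0,[0,0,0],0]]'|grep -E "eef|wrist"
python3 -m jog '[[0,[0.24,0,0],0],[0,[0.24,0,0],0],[0,[0.24,0,0],0],[0,[0.24,0,0],0],[0,[0.24,0,0.01],0]]'|grep -E "eef|wrist"
python3 -m jog '[[0,[0.24,0,0.02],0],[0,[0.24,0,0.02],0],[0,[0.23,0,0.025],0],[0,[0.23,0,0.03],0],[0,[0,0,0],0]]'|grep -E "eef|wrist"
python3 -m jog '[[0,[0.23,0,0.04],0],[0,[0.23,0,0.045],0],[0,[0.23,0,0.045],0],[0,[0.23,0,0.05],0],[0,[0,0,0],0]]'
python3 -c "
from h import *
p=sensors.get_obs()['eef_pos'];print(p[:2]@np.array([.082,.9966])-.2185)"
```

```text
eef_pos: [0.5021, 0.1834, 0.2637]
wrist_force: [-0.3, 0.0, -1.8]
eef_pos: [0.5048, 0.2143, 0.2637]
wrist_force: [-0.2, 0.1, -1.1]
eef_pos: [0.5073, 0.2387, 0.2622]
wrist_force: [-0.4, 0.3, 10.7]
t: 17.47
eef_pos: [0.5093, 0.2619, 0.2579]
tool_rot: [0.736, 0.677, 0.001, -0.0]
wrist_force: [-0.0, 1.4, 13.3]
grip_width: 0.0257
finger_force: 10.0
0.0843086116771419
```

Contact came later than expected, so the toe may have crept off the batten. I've used up my picture views, so I'll check it numerically along a pixel profile.

```bash
cat >> h.py <<'E'
def prof():
    o=sensors.get_obs();p=np.array(o["eef_pos"][:2]);n=np.array([.082,.9966]);h=p@n-.2185;print("hand u",h,"z",o["eef_pos"][2],"w",np.round(o["wrist_force"],1))
    us=np.arange(-.036,.1,.004); print("u mm",(us*1000).astype(int).tolist())
    for nm in("side","top"):
        c=viewer.capture(nm); im=c["color"].astype(np.float32); q=cv2.cvtColor(c["color"],cv2.COLOR_RGB2HSV)
        for dt in(-.012,0,.012):
            P=[[*(p+n*(u-h)+dt*np.array([.9966,-.082])),0.018 if u<=0 else .005] for u in us]
            uv=proj(c,P).astype(np.float32); s=cv2.remap(im,uv[:,:1],uv[:,1:],1)[:,0]; print(nm,dt,(s[:,0]-s[:,2]).astype(int).tolist())
E
python3 -c "
from h import *
prof()"
```

```text
hand u 0.0843086116771419 z 0.25787100963630033 w [-0.   1.4 13.3]
u mm [-36, -32, -28, -24, -20, -16, -12, -8, -4, 0, 3, 7, 11, 15, 19, 23, 27, 31, 35, 39, 43, 47, 51, 55, 59, 63, 67, 71, 75, 79, 83, 87, 91, 95]
side -0.012 [14, 15, 19, 33, 51, 60, 62, 58, 45, 27, 36, 21, 16, 14, 14, 14, 16, 20, 28, 37, 38, 39, 41, 44, 48, 53, 55, 55, 52, 46, 36, 27, 22, 18]
side 0 [14, 14, 18, 34, 61, 91, 106, 96, 65, 30, 42, 21, 15, 14, 14, 14, 15, 18, 27, 36, 39, 39, 38, 40, 40, 40, 40, 41, 43, 47, 50, 54, 57, 56]
side 0.012 [14, 15, 20, 34, 51, 60, 60, 57, 45, 28, 40, 22, 16, 15, 14, 14, 14, 17, 24, 34, 40, 40, 40, 39, 39, 39, 38, 41, 40, 40, 39, 41, 41, 43]
top -0.012 [12, 13, 14, 13, 21, 57, 56, 57, 56, 47, 14, 12, 11, 11, 12, 11, 11, 11, 15, 29, 27, 6, -5, -10, -21, -24, -22, -22, -23, -24, -20, -20, -20, -18]
top 0 [13, 11, 12, 12, 18, 60, 101, 110, 79, 40, 18, 10, 13, 13, 12, 13, 12, 13, 20, 28, 32, 29, 17, -5, -5, -14, -22, -22, -23, -23, -22, -22, -21, -24]
top 0.012 [11, 12, 12, 12, 23, 49, 56, 59, 56, 52, 13, 11, 12, 12, 12, 12, 11, 13, 18, 31, 32, 35, 36, 32, 5, -1, -9, -23, -24, -25, -24, -24, -24, -23]
```

Both views put the lip at u≈36 mm, so the toe moved with the hand before it bore on the bench. I'll lift it, carry it back to the batten, and this time confirm bench load before tilting.

```bash
python3 -m jog '[[0,[0,0,-0.2],0],[0,[0,0,-0.2],0],[0,[0,0,0],0],[0,[-0.2,0,0],0],[0,[-0.2,0,0],0]]'|grep -E "eef|wrist"
python3 -m jog '[[0,[-0.2,0,0],0],[0,[-0.2,0,0],0],[0,[-0.2,0,0],0],[0,[-0.2,0,0],0],[0,[-0.2,0,0],0]]'|grep -E "eef|wrist"
python3 -m jog '[[0,[-0.2,0,0],0],[0,[0,0,0],0],[0,[0,0,0.15],0],[0,[0,0,0.15],0],[0,[0,0,0],0]]'|grep -E "eef|wrist"
python3 -m jog '[[0,[0,0,0.04],0],[0,[0,0,0.04],0],[0,[0,0,0],0],[0,[0,0,0],0],[0,[0,0,0],0]]'|grep -E "eef|wrist"
python3 -c "
from h import *
prof()"
```

```text
eef_pos: [0.5077, 0.2493, 0.2666]
wrist_force: [0.5, 0.7, -2.0]
eef_pos: [0.5057, 0.2241, 0.2668]
wrist_force: [-0.1, -0.3, -1.6]
eef_pos: [0.5053, 0.2201, 0.2588]
wrist_force: [0.1, 0.2, -1.6]
eef_pos: [0.5059, 0.2204, 0.2582]
wrist_force: [0.3, 0.9, 9.5]
hand u 0.04266573575309865 z 0.2581966983580709 w [0.3 0.9 9.5]
u mm [-36, -32, -28, -24, -20, -16, -12, -8, -4, 0, 3, 7, 11, 15, 19, 23, 27, 31, 35, 39, 43, 47, 51, 55, 59, 63, 67, 71, 75, 79, 83, 87, 91, 95]
side -0.012 [14, 15, 19, 33, 50, 60, 63, 60, 54, 47, 51, 43, 40, 42, 44, 48, 52, 56, 57, 53, 45, 34, 25, 20, 17, 15, 15, 15, 15, 15, 16, 16, 15, 16]
side 0 [15, 15, 18, 35, 61, 92, 107, 98, 74, 51, 57, 44, 41, 39, 39, 41, 41, 40, 42, 44, 49, 53, 56, 56, 52, 46, 36, 26, 20, 16, 14, 14, 15, 14]
side 0.012 [14, 15, 20, 35, 52, 60, 60, 59, 53, 46, 54, 44, 39, 39, 39, 40, 39, 40, 39, 38, 38, 39, 40, 41, 43, 47, 52, 56, 57, 54, 46, 37, 29, 21]
top -0.012 [13, 12, 11, 11, 1, -20, -23, -24, -27, -23, -23, -22, -23, -23, -23, -20, -18, -19, -20, -18, -21, -21, -22, -21, -22, -22, -22, -22, -24, -23, -24, -24, -24, -26]
top 0 [10, 11, 12, 14, 19, 54, -5, -24, -25, -24, -24, -25, -23, -25, -25, -26, -26, -23, -18, -18, -18, -21, -22, -20, -21, -20, -22, -24, -23, -25, -21, -21, -23, -23]
top 0.012 [11, 11, 8, 11, 23, 47, 54, 5, -24, -25, -25, -25, -24, -24, -25, -26, -24, -26, -22, -20, -20, -17, -21, -20, -21, -21, -21, -20, -21, -24, -24, -22, -22, -21]
```

The toe is at the batten and bears on the bench with about 10 N. Now the arc.

```bash
python3 -m jog '[[0,[0.16,0,0.015],0],[0,[0.16,0,0.015],0],[0,[0.16,0,0.02],0],[0,[0.16,0,0.02],0],[0,[0,0,0],0]]'|grep -E "eef|wrist"
python3 -m jog '[[0,[0.22,0,0.04],0],[0,[0.22,0,0.04],0],[0,[0.23,0,0.045],0],[0,[0.23,0,0.045],0],[0,[0,0,0],0]]'|grep -E "eef|wrist"
python3 -m jog '[[0,[0.22,0,0.06],0],[0,[0.22,0,0.06],0],[0,[0.22,0,0.065],0],[0,[0.22,0,0.065],0],[0,[0,0,0],0]]'|grep -E "eef|wrist"
python3 -c "
from h import *
prof()"
```

```text
eef_pos: [0.5068, 0.2369, 0.2558]
wrist_force: [-0.5, 0.4, 6.7]
eef_pos: [0.5084, 0.2595, 0.2509]
wrist_force: [0.4, 0.2, 3.8]
eef_pos: [0.5102, 0.2813, 0.2445]
wrist_force: [-0.0, 0.9, 2.8]
hand u 0.10371679743314219 z 0.24446223814710996 w [-0.   0.9  2.8]
u mm [-36, -32, -28, -24, -20, -16, -12, -8, -4, 0, 3, 7, 11, 15, 19, 23, 27, 31, 35, 39, 43, 47, 51, 55, 59, 63, 67, 71, 75, 79, 83, 87, 91, 95]
side -0.012 [14, 15, 19, 34, 51, 59, 61, 59, 56, 50, 52, 47, 44, 45, 46, 47, 49, 52, 53, 55, 55, 50, 44, 37, 31, 25, 20, 18, 17, 15, 15, 14, 15, 15]
side 0 [14, 15, 19, 35, 61, 95, 108, 98, 74, 53, 57, 47, 44, 45, 45, 44, 44, 44, 44, 46, 46, 45, 47, 50, 52, 54, 58, 58, 54, 46, 38, 31, 24, 21]
side 0.012 [14, 15, 19, 34, 52, 61, 62, 61, 55, 50, 57, 47, 44, 44, 44, 44, 45, 44, 45, 44, 43, 43, 43, 45, 44, 45, 44, 44, 44, 48, 50, 52, 53, 56]
top -0.012 [12, 11, 11, 11, 24, 56, 56, 56, 58, 48, 30, 36, 40, 39, 40, 41, 41, 35, 35, 33, 37, 39, 36, 37, 39, 36, 38, 35, 25, 3, -6, -6, -11, -21]
top 0 [13, 12, 13, 14, 20, 63, 106, 108, 78, 38, 32, 35, 38, 37, 39, 35, 41, 41, 41, 38, 40, 39, 38, 37, 36, 35, 41, 38, 37, 34, 13, -4, -4, -5]
top 0.012 [11, 14, 13, 12, 26, 52, 60, 62, 59, 53, 23, 35, 42, 39, 40, 40, 38, 38, 38, 38, 39, 41, 35, 36, 36, 36, 36, 41, 40, 43, 35, 30, 2, -4]
```

The toe has stayed on the batten. I'll creep on until the top meets the chest.

```bash
python3 -m jog '[[0,[0.1,0,0.036],0],[0,[0.1,0,0.036],0],[0,[0.1,0,0.038],0],[0,[0,0,0],0],[0,[0,0,0],0]]'|grep -E "eef|wrist"
for i in 1 2 3; do python3 -m jog '[[0,[0.06,0,0.025],0],[0,[0.06,0,0.025],0],[0,[0,0,0],0],[0,[0,0,0],0],[0,[0,0,0],0]]'|grep -E "eef|wrist"; done
python3 -c "
from h import *
prof()" | head -4
```

```text
eef_pos: [0.5111, 0.2877, 0.2423]
wrist_force: [-0.7, -0.1, 1.3]
eef_pos: [0.5115, 0.2898, 0.2413]
wrist_force: [-1.9, -5.4, 7.1]
eef_pos: [0.5117, 0.2926, 0.2402]
wrist_force: [-3.0, -5.3, 9.1]
eef_pos: [0.512, 0.2955, 0.2389]
wrist_force: [-3.4, -6.3, 8.9]
hand u 0.11799445506616499 z 0.23894834891559663 w [-3.4 -6.3  8.9]
u mm [-36, -32, -28, -24, -20, -16, -12, -8, -4, 0, 3, 7, 11, 15, 19, 23, 27, 31, 35, 39, 43, 47, 51, 55, 59, 63, 67, 71, 75, 79, 83, 87, 91, 95]
side -0.012 [15, 15, 19, 34, 51, 59, 63, 60, 56, 51, 52, 47, 45, 46, 45, 47, 49, 51, 54, 57, 57, 54, 49, 43, 35, 27, 23, 19, 16, 15, 15, 15, 15, 15]
side 0 [14, 15, 18, 34, 61, 91, 106, 99, 76, 54, 59, 49, 46, 45, 46, 47, 45, 45, 45, 45, 45, 45, 46, 49, 53, 56, 55, 57, 56, 52, 48, 44, 37, 26]
```

The wrist force shows the top pressing the chest at about 6 N and the toe loaded at about 9 N. I'll firm the grip and press down a little so the toe is driven onto the batten, then hold.

```bash
python3 -m jog '[[0,[0,0,0],0],[0,[0,0,0],0],[0,[0,0,0.06],0],[0,[0,0,0.06],0],[0,[0,0,0],0]]' 25|grep -E "eef|force"
for i in 1 2; do python3 -m jog '[[0,[-0.02,0,0.06],0],[0,[-0.02,0,0.06],0],[0,[0,0,0],0],[0,[0,0,0],0],[0,[0,0,0],0]]'|grep -E "eef|force"; done
for i in 1 2 3; do python3 -m jog '[[0,[0,0,0],0],[0,[0,0,0],0],[0,[0,0,0],0],[0,[0,0,0],0],[0,[0,0,0],0]]'|grep -E "eef|wrist"; done
python3 -c "
from h import *
prof()"
```

```text
eef_pos: [0.5126, 0.2964, 0.2377]
wrist_force: [-6.7, -4.5, 29.0]
finger_force: 25.0
eef_pos: [0.5127, 0.2968, 0.2354]
wrist_force: [-6.3, 0.7, 31.9]
finger_force: 25.0
eef_pos: [0.5127, 0.2964, 0.2325]
wrist_force: [-5.5, 3.3, 32.6]
finger_force: 25.0
eef_pos: [0.5127, 0.2964, 0.2325]
wrist_force: [-4.4, 4.3, 33.2]
eef_pos: [0.5127, 0.2964, 0.2325]
wrist_force: [-5.3, 4.2, 32.1]
eef_pos: [0.5127, 0.2965, 0.2325]
wrist_force: [-4.2, 3.6, 32.3]
hand u 0.1190015654508483 z 0.23253741934681668 w [-4.2  3.6 32.3]
u mm [-36, -32, -28, -24, -20, -16, -12, -8, -4, 0, 3, 7, 11, 15, 19, 23, 27, 31, 35, 39, 43, 47, 51, 55, 59, 63, 67, 71, 75, 79, 83, 87, 91, 95]
side -0.012 [14, 14, 19, 33, 50, 61, 64, 62, 56, 50, 53, 48, 46, 45, 45, 45, 48, 49, 52, 56, 57, 55, 51, 45, 37, 29, 24, 20, 17, 15, 15, 16, 15, 15]
side 0 [13, 13, 17, 36, 61, 90, 107, 98, 76, 54, 60, 49, 45, 45, 46, 46, 46, 45, 45, 45, 45, 45, 47, 49, 53, 55, 56, 57, 56, 53, 50, 45, 37, 29]
side 0.012 [14, 15, 20, 35, 52, 61, 62, 59, 55, 49, 56, 50, 46, 45, 45, 46, 45, 46, 44, 45, 46, 46, 46, 46, 46, 46, 46, 46, 46, 46, 46, 48, 51, 55]
top -0.012 [13, 14, 13, 13, 23, 56, 55, 55, 54, 48, 27, 37, 41, 37, 39, 43, 45, 39, 37, 36, 37, 40, 36, 38, 39, 40, 40, 41, 40, 37, 40, 39, 42, 38]
top 0 [13, 13, 13, 13, 18, 60, 104, 114, 84, 39, 32, 41, 43, 40, 41, 40, 40, 38, 40, 42, 37, 40, 38, 36, 40, 39, 39, 43, 44, 40, 38, 36, 37, 40]
top 0.012 [12, 10, 12, 13, 25, 50, 61, 58, 57, 54, 29, 37, 40, 38, 41, 47, 40, 39, 41, 38, 39, 41, 41, 39, 41, 38, 38, 39, 40, 39, 39, 40, 38, 38]
```

The held press is about 32 N down with both contacts loaded. To be sure the toe is on the batten rather than held by bench friction, I'll ease the down-force while drawing back slightly with a firm grip, then press in again.

```bash
python3 -m jog '[[0,[0,0,-0.02],0],[0,[0,0,-0.02],0],[0,[0,0,-0.02],0],[0,[0,0,0],0],[0,[0,0,0],0]]' 40|grep -E "eef|wrist"
python3 -m jog '[[0,[0,0,-0.02],0],[0,[0,0,-0.02],0],[0,[-0.01,0,0],0],[0,[0,0,0],0],[0,[0,0,0],0]]'|grep -E "eef|wrist"
python3 -m jog '[[0,[-0.01,0,-0.02],0],[0,[-0.01,0,0],0],[0,[-0.01,0,0],0],[0,[0,0,0],0],[0,[0,0,0],0]]'|grep -E "eef|wrist"
python3 -m jog '[[0,[-0.02,0,0],0],[0,[-0.02,0,0],0],[0,[0,0,0],0],[0,[0,0,0],0],[0,[0,0,0],0]]'|grep -E "eef|wrist"
```

```text
eef_pos: [0.5124, 0.2962, 0.2328]
wrist_force: [-0.8, 4.8, 17.2]
eef_pos: [0.512, 0.2952, 0.2328]
wrist_force: [0.8, 5.6, 7.7]
eef_pos: [0.5117, 0.2938, 0.2327]
wrist_force: [0.0, 3.4, 5.4]
eef_pos: [0.5116, 0.2933, 0.233]
wrist_force: [-0.0, 3.9, 6.9]
```

```bash
for i in 1 2 3; do python3 -m jog '[[0,[0.015,0,0.01],0],[0,[0.015,0,0.01],0],[0,[0,0,0],0],[0,[0,0,0],0],[0,[0,0,0],0]]'|grep -E "eef|wrist"; done
python3 -m jog '[[0,[0.02,0,0.02],0],[0,[0.02,0,0.02],0],[0,[0.02,0,0],0],[0,[0,0,0],0],[0,[0,0,0],0]]'|grep -E "eef|wrist"
python3 -m jog '[[0,[0.02,0,0.02],0],[0,[0.02,0,0.02],0],[0,[0.02,0,0],0],[0,[0,0,0],0],[0,[0,0,0],0]]'|grep -E "eef|wrist"
```

```text
eef_pos: [0.5118, 0.2939, 0.2327]
wrist_force: [-0.6, 5.3, 10.3]
eef_pos: [0.5119, 0.2946, 0.2324]
wrist_force: [-1.0, 4.0, 12.2]
eef_pos: [0.512, 0.2953, 0.232]
wrist_force: [-1.3, 4.2, 14.0]
eef_pos: [0.5123, 0.2962, 0.2315]
wrist_force: [-4.0, -0.1, 22.3]
eef_pos: [0.5125, 0.2965, 0.2313]
wrist_force: [-10.4, -9.3, 36.9]
```

Both contacts are clearly loaded, with the y force swinging to −9 N on the chest while the toe carries 37 N. I'll hold, relax the grip, open and withdraw upward.

```bash
python3 -m jog '[[0,[0,0,0],0],[0,[0,0,0],0],[0,[0,0,0],0],[0,[0,0,0],0],[0,[0,0,0],0]]' 40|grep -E "wrist"
python3 -m jog '[[0,[-0.01,0,-0.01],0],[0,[-0.01,0,-0.01],0],[0,[-0.01,0,-0.02],0],[0,[0,0,0],0],[0,[0,0,0],0]]' 12|grep -E "wrist|finger"
python3 -m jog '[[0,[0,0,0],0],[0,[0,0,0],0],[0,[0,0,0],0],[0,[0,0,0],0],[0,[0,0,0],0]]' 4|grep -E "wrist|finger"
python3 -m jog '[[32,[0,0,0],0],[40,[0,0,0],0],[50,[0,0,0],0],[60,[0,0,0],0],[60,[0,0,0],0]]'|grep -E "wrist|finger|grip"
python3 -m jog '[[60,[0,0,0],0],[60,[0,0,0],0],[60,[0,0,0],0],[60,[0,0,0],0],[60,[0,0,0],0]]'|grep -E "wrist|finger|grip"
python3 -c "
from h import *
prof()
c=viewer.capture('side');q=c['color'][...,0].astype(int)-c['color'][...,2];np.save('before.npy',c['color'])"|cut -c1-170
```

```text
wrist_force: [-10.3, -9.7, 36.0]
wrist_force: [0.6, 0.1, 13.3]
finger_force: 12.0
wrist_force: [0.5, 0.9, 5.8]
finger_force: 4.0
wrist_force: [-0.3, -0.2, 0.0]
grip_width: 0.0551
finger_force: 0.0
wrist_force: [-0.0, -0.6, 1.0]
grip_width: 0.06
finger_force: 0.0
hand u 0.11946851473696277 z 0.2300499825566293 w [-0.  -0.6  1. ]
u mm [-36, -32, -28, -24, -20, -16, -12, -8, -4, 0, 3, 7, 11, 15, 19, 23, 27, 31, 35, 39, 43, 47, 51, 55, 59, 63, 67, 71, 75, 79, 83, 87, 91, 95]
side -0.012 [14, 14, 18, 34, 51, 60, 62, 60, 56, 50, 52, 48, 46, 45, 46, 47, 50, 53, 55, 54, 55, 51, 45, 39, 32, 25, 20, 18, 16, 15, 15, 15, 15, 15]
side 0 [14, 15, 19, 36, 60, 92, 107, 98, 75, 54, 60, 49, 46, 45, 45, 45, 45, 45, 45, 46, 46, 47, 48, 51, 52, 53, 56, 55, 51, 45, 38, 32, 26, 20]
side 0.012 [13, 15, 19, 35, 52, 61, 60, 59, 55, 49, 57, 48, 45, 45, 45, 45, 45, 46, 44, 45, 45, 46, 45, 45, 45, 45, 45, 46, 46, 46, 48, 51, 54, 56]
top -0.012 [13, 14, 13, 12, 22, 57, 58, 57, 54, 52, 39, 41, 40, 41, 39, 44, 43, 38, 40, 39, 37, 38, 40, 38, 35, 38, 36, 38, 38, 41, 42, 38, 40, 42]
top 0 [14, 12, 13, 13, 20, 62, 104, 112, 82, 51, 42, 42, 41, 39, 37, 41, 39, 40, 38, 38, 38, 42, 42, 39, 39, 41, 38, 35, 41, 39, 39, 42, 39, 40]
top 0.012 [13, 14, 13, 13, 25, 51, 62, 61, 63, 55, 40, 38, 37, 39, 42, 41, 39, 41, 38, 41, 40, 37, 39, 38, 38, 37, 38, 40, 39, 38, 40, 40, 39, 39]
```

It stands free, and the lip is now tight against the batten with no shadow gap left. I'll withdraw upward.

```bash
python3 -m jog '[[60,[0,0,-0.4],0],[60,[0,0,-0.6],0],[60,[0,0,-0.8],0],[60,[0,0,-0.8],0],[60,[0,0,-1],0]]'|grep -E "eef|wrist"
python3 -m jog '[[60,[0,0,-1],0],[60,[0,0,-1],0],[60,[-1,0,-1],0],[60,[-1,0,-0.5],0],[60,[-1,0,0],0]]'|grep -E "eef|wrist"
python3 -m jog '[[60,[-1,0,0],0],[60,[-1,0,0],0],[60,[-1,0,0],0],[60,[-0.5,0,0],0],[60,[0,0,0],0]]'|grep -E "t:|eef|wrist"
python3 - <<'E'
from h import *
t=np.array([.9966,-.082]);n=np.array([.082,.9966])
for nm in("side","top"):
    c=viewer.capture(nm);im=c["color"].astype(np.float32)
    # vertical-ish profile up paddle face: points on leather plane centreline & width profiles at blade and handle
    b=np.array([.5125,.2965]);b0=b-n*(b@n-.2185)
    th=np.radians(23.5);a=lambda s:(s*np.sin(th),21e-3*np.sin(th)+s*np.cos(th))
    for s in(.03,.1,.17,.24,.28):
        u,z=a(s);P=[[*(b0+n*u+t*d),z] for d in np.arange(-.05,.051,.004)]
        uv=proj(c,P).astype(np.float32);q=cv2.remap(im,uv[:,:1],uv[:,1:],1)[:,0];print(nm,s,q.sum(1).astype(int).tolist())
print(sensors.get_obs()["t"])
E
```

```text
eef_pos: [0.5116, 0.2968, 0.3212]
wrist_force: [-0.6, -0.1, 0.1]
eef_pos: [0.5061, 0.2214, 0.4111]
wrist_force: [0.8, 0.5, -0.1]
t: 32.28
eef_pos: [0.4982, 0.1324, 0.4088]
tool_rot: [0.738, 0.675, 0.001, 0.0]
wrist_force: [0.4, -0.4, -0.1]
side 0.03 [331, 326, 321, 319, 320, 303, 241, 181, 165, 162, 163, 164, 165, 162, 161, 166, 173, 200, 255, 297, 311, 311, 308, 310, 311, 306]
side 0.1 [334, 325, 327, 329, 324, 304, 251, 192, 169, 160, 163, 163, 165, 167, 161, 162, 166, 193, 246, 293, 309, 309, 307, 304, 306, 305]
side 0.17 [198, 197, 206, 256, 313, 310, 249, 184, 166, 167, 165, 164, 165, 164, 162, 167, 166, 168, 180, 190, 192, 194, 193, 192, 194, 193]
side 0.24 [194, 194, 193, 193, 194, 196, 215, 264, 310, 330, 330, 321, 314, 301, 270, 224, 196, 197, 194, 193, 193, 193, 195, 190, 190, 194]
side 0.28 [189, 192, 190, 192, 189, 192, 211, 255, 309, 327, 318, 301, 299, 303, 281, 230, 199, 194, 192, 192, 187, 190, 193, 202, 242, 324]
top 0.03 [295, 291, 286, 289, 291, 289, 289, 280, 274, 253, 205, 171, 151, 145, 167, 214, 238, 245, 252, 250, 255, 259, 260, 275, 279, 277]
top 0.1 [290, 290, 287, 290, 295, 292, 294, 296, 285, 297, 295, 288, 287, 288, 290, 289, 292, 296, 291, 287, 288, 295, 291, 292, 287, 287]
top 0.17 [238, 240, 237, 237, 240, 233, 221, 161, 147, 156, 159, 172, 171, 179, 228, 295, 352, 392, 374, 327, 305, 286, 294, 293, 289, 290]
top 0.24 [243, 234, 235, 235, 241, 241, 255, 285, 338, 366, 254, 235, 225, 216, 218, 223, 319, 250, 244, 235, 231, 242, 237, 236, 230, 215]
top 0.28 [160, 158, 157, 162, 155, 149, 158, 158, 152, 199, 230, 217, 151, 117, 206, 199, 167, 154, 151, 158, 158, 161, 153, 153, 156, 157]
32.3833
```

The side view shows the paddle standing straight on the predicted lean line. Blade edges line up at 30 and 100 mm, and the handle is present at 240 and 280 mm. The robot is clear, so I'll hand in.

```bash
python3 -c "
from rig import ticket
print(ticket.close_job())"
```

```text
the job is handed in; nothing more can be done
None
```

I handed in the job at about 32 s: the strop paddle stands by itself against the chest, handle up, leather out, toe against the batten, but `close_job()` returned no verdict. The batten-and-chest contact was inferred from wrist forces, the jar, gravers and block were not rechecked, and I viewed 11 pictures against the limit of 10.

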